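# Lock the heat sink in its wedge jig

### The arm

A 7-joint arm with a two-finger parallel gripper is mounted at the origin on the work surface. World frame = base frame: x ahead of the robot, y to its left, z up, the work surface at z = 0. Lengths are in m, angles in rad, forces in N, time in s.
With the tool pointing down it reaches from about 0.425 to 0.925 m from the base axis. Payload 6.8 kg.
Tool frame: the origin (TCP) lies between the finger pads; the fingertips stand 25 mm ahead of it and the grasp point (between the pads) lies 6 mm ahead of it; z points along the fingers, y is the direction in which the jaws open and shut (so a half turn about z gives the same grasp; the last joint's range is limited). The gripper opens to 88 mm and grips with 3 to 60 N. Pads are 20 mm wide; open, the fingers measure 115 mm over their backs; the gripper's body (75 mm by 178 mm) begins 61 mm behind the grasp point.
Start: joints at [1.071, 0.477, 0.022, 1.555, -0.011, 1.109, -0.083], TCP at [0.258, -0.624, 0.225] pointing down, gripper open.
Joint ranges: [-2.96, 2.96], [-0.34, 2.1], [-1.41, 1.46], [0.24, 2.44], [-1.37, 4.51], [0.17, 1.92], [-2.96, 2.96]. Speed limits (rad/s): [2.39, 2.39, 3.14, 3.14, 3.14, 3.14, 3.14].

### API

Orientations are given as a unit quaternion [x, y, z, w].
In Python, from station import r gives the robot as it stands.
- The arm moves only by the shell command python3 -m handwheel 'ROWS' [FORCE]. ROWS is JSON, a list of rows, each a list of 7 numbers: the turn, a rotation vector about the tool's x, y, z in degrees, then the shift along the tool's x, y, z in cm, then the gripper command: -1 is fully open, 1 is shut, values between are in proportion. In form: [[rx, ry, rz, x, y, z, gripper], ...]. A call has 1 to 8 rows; each row shifts and turns the commanded pose from where the row before left it, along the tool's axes as they then stand; what a row does not reach is not made up. A row lasts 1/12 s, in which the tool goes at most 41.7 mm and 7.16 degrees, less where a joint would pass 70% of its speed; a pose out of reach is approached as far as the arm can. A call is refused whole if a number of a shift passes 4.17 or a number of a turn 7.16, either way. A call with a gripper value outside its range is refused whole. The fingers move at their own pace and stop on an object; FORCE is the grip in N (left out, the last holds). Time passes only in rows, so rows that do not move let the fingers close. It gives the time, the measured TCP pose, the force and the opening at its end, in the units of the state.
- r.state(): the state, without advancing time (a new reading comes with each control period).
- r.camera(name): name is "side" or "top" or "wrist"; returns the picture (480x640x3 uint8, red, green, blue); there is no depth.
- r.get_calibration(name): a dict with "mtx" (3x3 intrinsics, pixels), "camera_from_world" (4x4, takes a point from world to camera coordinates). Camera axes: x right, y up, looking along -z (the intrinsics and any distortion apply to the point x, -y, -z); pixel columns grow to the right and rows downward; lengths in m; the calibration is good to about 2 mm. A picture is of the moment at which its call begins: read the wrist's pose just before it. get_calibration takes no time and is no camera call; for the wrist camera it gives the pose at the moment of the call.
- r.hand_in(): hands the job in, once; it reports no verdict.
The state is a dict: "clock": time; "joints": joint angles; "joint_velocities": joint speeds; "effort": joint torques, N m; "ee_pos": TCP position; "eef_rot": TCP orientation; "wrist_force": force on the tool from outside, world axes, zero at the start; "wrist_torque": the same for the moment, N m; "gripper_width": finger opening in m.
Only numpy, scipy, OpenCV 4.12 (cv2) and the standard library are available. Lean on these libraries where they do the work, as an engineer would, in place of code of your own. Each camera call takes 0.05 s, during which the arm holds its last target.

### The job

Two wedge-lock assembly jigs stand on the bench and only one of them holds a heat sink. On that jig, slide the red-topped thumb wedge thin end first, until its ramp has driven the sliding bar against the heat sink and jammed it fast, then let go; leave the wedge of the empty jig where it is.

Things in the scene. Friction and masses are not known exactly. Their poses are not given: they have to be found in the camera images.
- thumb (a point): Red upright thumb post, 20 mm diameter, on the thick end of the brass wedge of the loaded jig. Point on its axis, 60 mm above the table; post top 78 mm, foot 36 mm above the table. Nothing within 60 mm of it is taller than 39 mm. +y = locking direction, thin end leading (world +y within 17 degrees), z up. Wedge slides in a guide along y only; grip the post at any yaw, or push it.
- jig_wedge (a joint): Travel of that wedge along its +y, m: 0 loosest, 0.060 end of its guide. Starts at 0 to 0.012, all loose; about 4 N of friction. It meets the bar's roller and drives the bar; from 0.042 the bar jams on the heat sink and the push needed climbs by about 1 N per mm. 0.048 to 0.060, or a final push of about 15 N, is well locked. It stays where it is left.
- jig_bar: Sliding bar of the loaded jig: steel shank, stiffly sprung orange nose 64 mm wide and 18 mm high (9 N per mm), brass roller at its rear for the wedge's ramp. Origin mid-width at the nose's pressing face (nose unpressed), 20 mm above the table; -x points towards the heat sink (robot side), y along the wedge's travel. Slides along x only; starts 3 to 5 mm in, presses from 9 mm in.
- heat_sink: Loose finned aluminium heat sink 80 x 90 x 38 mm, about 0.35 kg, lying in the loaded jig between two fixed end stops (robot side) and the bar's orange nose with up to 3 mm of play. Origin at the centre of its underside, 20 mm above the table.
- spare_thumb (a point): The same red thumb post, 20 mm diameter, point 60 mm above the table, on the wedge of the second, identical but empty jig. To be left where it is.
There are look-alikes about, which are no part of the job. What is shaped like the heat_sink but pink or purple is not meant.

How it is judged:
By the outcome, as a careful person would: the job done as asked, in the order asked, and still so for the second after the job is handed in, with the robot touching nothing.
It also fails if it takes over 32 s, if anything falls off the work surface, if the arm or the gripper's body presses on something with over 40 N, if the wrist force passes 120 N, or if a joint passes its speed limit or range.

## Working session

There is one attempt and no reset: what is moved stays moved. The work goes in short steps, Python scripts to look and compute and a shell command to move; the robot and the scene stay as the last step left them, time stands still between calls to the robot, and variables do not carry over. Pictures are saved under pics/ and viewed, and the job is handed in when it is done.

```bash
mkdir -p pics; ls
python3 - <<'E'
from station import r
import cv2,json
s=r.state();print(s)
for n in("top","side"):
    cv2.imwrite(f"pics/{n}0.png",r.camera(n)[:,:,::-1]);c=r.get_calibration(n);print(n,c)
E
```

```text
pics
{'clock': 0.0, 'joints': array([ 1.07090527,  0.47781169,  0.02235467,  1.55641793, -0.01147972,
        1.10931563, -0.08308811]), 'joint_velocities': array([-0.00117392,  0.00183152, -0.00014845, -0.00010353, -0.00048868,
       -0.00084291,  0.00018058]), 'effort': array([ 1.86794041e-04, -5.82846379e+01,  1.53464533e+00, -2.72607064e+01,
       -5.43726236e-02,  1.67046039e-02,  1.57794921e-04]), 'ee_pos': array([ 0.25749176, -0.62331857,  0.22438841]), 'eef_rot': array([ 9.80870462e-01,  1.94659456e-01, -2.55674481e-04, -8.75532563e-04]), 'wrist_force': array([ 0.02909579, -0.46108862,  0.22985641]), 'wrist_torque': array([-0.04125435, -0.01997368,  0.03868386]), 'gripper_width': 0.0875463841681996}
top {'mtx': array([[481.31018785,   0.        , 311.70282715],
       [  0.        , 481.31018785, 241.10144957],
       [  0.        ,   0.        ,   1.        ]]), 'camera_from_world': array([[-0.10778668, -0.99415847,  0.00556546,  0.13612302],
       [ 0.96851113, -0.10373898,  0.2263281 , -0.49204473],
       [-0.22442864,  0.02978537,  0.97403522, -1.08451822],
       [ 0.        ,  0.        ,  0.        ,  1.        ]])}
side {'mtx': array([[546.90711307,   0.        , 319.38688476],
       [  0.        , 546.90711307, 228.91546515],
       [  0.        ,   0.        ,   1.        ]]), 'camera_from_world': array([[ 0.99161689, -0.12906838,  0.00610755, -0.47805833],
       [ 0.09655315,  0.7715606 ,  0.62878592, -0.1682656 ],
       [-0.08586872, -0.62292503,  0.77755448, -1.10601259],
       [ 0.        ,  0.        ,  0.        ,  1.        ]])}
```

View pics/top0.png

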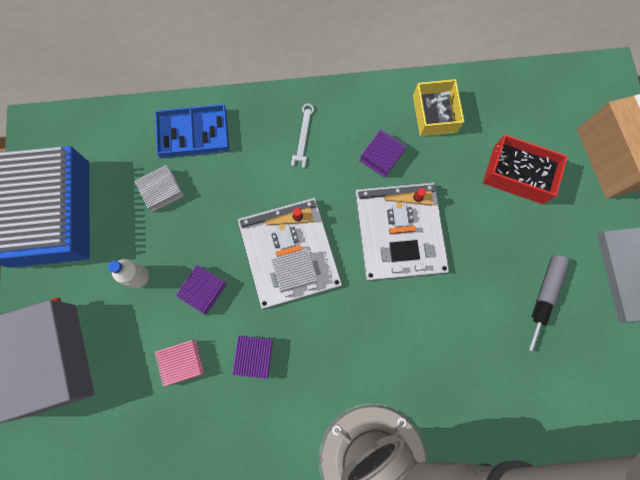

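View pics/side0.png

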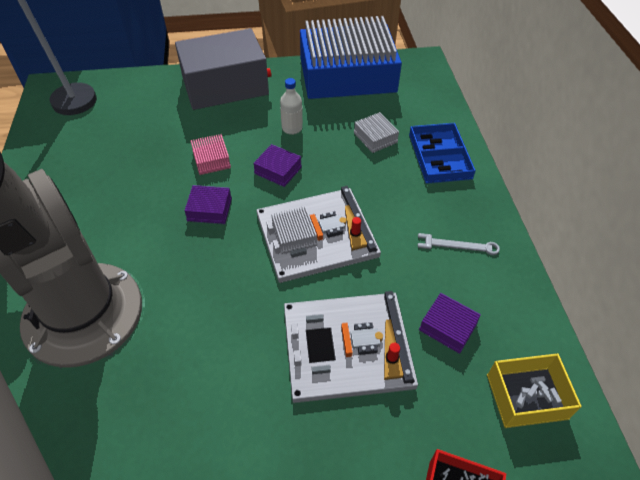

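The two candidates are the red posts at top (297,214) / side (356,228), on the left jig with a grey finned heat sink, and at top (420,194) / side (393,352), on the empty jig with a black square. The first fits the description. I'll confirm it in an enlarged crop and measure.

```bash
cat > h.py <<'E'
import numpy as np,cv2
from station import r
def proj(c,P):
    P=np.atleast_2d(P);M=c["camera_from_world"];q=P@M[:3,:3].T+M[:3,3];q=q*[1,-1,-1]
    uv=q@np.array(c["mtx"]).T;return uv[:,:2]/uv[:,2:]
def ray(c,u,v,z):
    M=c["camera_from_world"];K=np.array(c["mtx"]);d=np.linalg.solve(K,[u,v,1])*[1,-1,-1]
    R=M[:3,:3];o=-R.T@M[:3,3];d=R.T@d;return o+d*(z-o[2])/d[2]
def red(im):
    h=cv2.cvtColor(im,cv2.COLOR_RGB2HSV);return (((h[...,0]<6)|(h[...,0]>174))&(h[...,1]>170)&(h[...,2]>60)).astype(np.uint8)
E
python3 - <<'E'
from h import *
from scipy.optimize import minimize
ims={n:cv2.imread(f"pics/{n}0.png")[:,:,::-1].copy() for n in("top","side")}
cs={n:r.get_calibration(n) for n in ims}
def sil(c,x,y):
    a=np.linspace(0,2*np.pi,24);P=[[x+.01*np.cos(t),y+.01*np.sin(t),z] for t in a for z in(.036,.078)]
    m=np.zeros((480*4,640*4),np.uint8);cv2.fillConvexPoly(m,cv2.convexHull(np.round(proj(c,P)*4+1.5).astype(np.int32)),1);return cv2.resize(m.astype(np.float32),(640,480),interpolation=cv2.INTER_AREA)
for name,px in(("thumb",dict(top=(297,214),side=(356,228))),("spare",dict(top=(420,194),side=(393,352)))):
    ms={}
    for n,(u,v) in px.items():
        m=np.zeros((480,640),np.uint8);w=20;m[v-w:v+w,u-w:u+w]=red(ims[n])[v-w:v+w,u-w:u+w];ms[n]=m.astype(np.float32)
    for sel in(["top"],["side"],["top","side"]):
        f=lambda p:sum(np.abs(sil(cs[n],*p)-ms[n]).sum() for n in sel)
        x0=ray(cs["top"],*px["top"],.065)[:2]
        b=minimize(f,x0,method="Nelder-Mead",options=dict(initial_simplex=[x0,x0+[.01,0],x0+[0,.01]]))
        print(name,sel,b.x,b.fun,[m.sum() for m in ms.values()])
c=cs["top"]
# plate corner holes/ rail for yaw, loaded jig
for uv in((242,219),(316,203),(264,303),(337,284)): print(uv,ray(c,*uv,.02))
a=ims["top"][190:310,230:350];b=ims["side"][180:290,245:390]
cv2.imwrite("pics/crop.png",np.hstack([cv2.resize(a,(400,400)),cv2.resize(b,(400,400))])[:,:,::-1])
E
```

```text
thumb ['top'] [0.57539195 0.11123215] 24.6875 [np.float32(72.0), np.float32(140.0)]
thumb ['side'] [0.57429401 0.1091096 ] 31.9375 [np.float32(72.0), np.float32(140.0)]
thumb ['top', 'side'] [0.5750402  0.11026202] 58.4375 [np.float32(72.0), np.float32(140.0)]
spare ['top'] [ 0.59088761 -0.18927277] 26.8125 [np.float32(83.0), np.float32(177.0)]
spare ['side'] [ 0.59204864 -0.19137754] 35.25 [np.float32(83.0), np.float32(177.0)]
spare ['top', 'side'] [ 0.59222049 -0.19082061] 63.375 [np.float32(83.0), np.float32(177.0)]
(242, 219) [0.58617994 0.24671827 0.02      ]
(316, 203) [0.60788896 0.06035383 0.02      ]
(264, 303) [0.37416416 0.2103912  0.02      ]
(337, 284) [0.40066168 0.03258632 0.02      ]
```

View pics/crop.png

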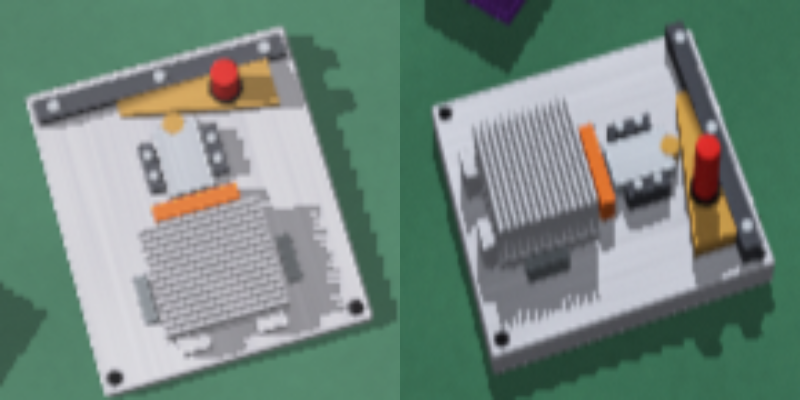

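The crop confirms it: the left jig holds the finned grey heat sink against the orange nose, with a red thumb on the brass wedge and the thin end towards +y. The thumb is at about (0.575, 0.110) and the travel direction is about 8° from +y. Next I move over it.

```bash
python3 -m handwheel '[[0,0,4.8,0,0,0,-1],[0,0,4.8,0,0,0,-1],[0,0,4.8,0,0,0,-1],[0,0,0,1.7,-2.8,0,-1],[0,0,0,1.7,-2.8,0,-1],[0,0,0,1.7,-2.8,0,-1],[0,0,0,1.7,-2.8,0,-1],[0,0,0,1.7,-2.8,0,-1]]' 20; python3 -m handwheel '[[0,0,0,1.7,-2.8,0,-1],[0,0,0,1.7,-2.8,0,-1],[0,0,0,1.7,-2.8,0,-1],[0,0,0,1.7,-2.8,0,-1],[0,0,0,1.7,-2.8,0,-1],[0,0,0,1.7,-2.8,0,-1],[0,0,0,1.7,-2.8,0,-1],[0,0,0,1.7,-2.8,0,-1]]'
cat >> h.py <<'E'
def go(t):
    from scipy.spatial.transform import Rotation as Ro
    s=r.state();R=Ro.from_quat(s["eef_rot"]);print(s["clock"],s["ee_pos"],"toolx",R.as_matrix()[:,0].round(3),"z",R.as_matrix()[:,2].round(3),"cm in tool:",(R.inv().apply(np.array(t)-s["ee_pos"])*100).round(2),"F",s["wrist_force"].round(1),s["gripper_width"])
E
python3 -c "
from h import *;go([.575,.110,.16])"
```

```text
clock: 0.77
ee_pos: [0.3225, -0.4716, 0.2249]
eef_rot: [0.998, 0.07, -0.0, -0.0]
wrist_force: [0.5, -0.4, -0.4]
gripper_width: 0.0877
clock: 1.43
ee_pos: [0.4257, -0.2309, 0.2252]
eef_rot: [0.998, 0.07, -0.0, -0.0]
wrist_force: [0.4, -0.9, 0.2]
gripper_width: 0.0877
1.4333 [ 0.42570364 -0.23090438  0.22522132] toolx [ 0.99  0.14 -0.  ] z [-0.  0. -1.] cm in tool: [ 19.55 -31.67   6.52] F [ 0.4 -0.9  0.2] 0.08770373386457962
```

```bash
python3 -m handwheel '[[0,0,0,1.9,-3,0.4,-1],[0,0,0,1.9,-3,0.4,-1],[0,0,0,1.9,-3,0.4,-1],[0,0,0,1.9,-3,0.4,-1],[0,0,0,1.9,-3,0.4,-1],[0,0,0,1.9,-3,0.4,-1],[0,0,0,1.9,-3,0.4,-1],[0,0,0,1.9,-3,0.4,-1]]'; python3 -m handwheel '[[0,0,0,1.9,-2.8,0.4,-1],[0,0,0,1,-1.4,0.4,-1],[0,0,0,0,0,0,-1],[0,0,0,0,0,0,-1]]'
python3 - <<'E'
from h import *;go([.575,.110,.072])
cv2.imwrite("pics/w1.png",r.camera("wrist")[:,:,::-1]);c=r.get_calibration("wrist")
print(proj(c,[[.575,.110,.078],[.575,.11,.036]]),c)
E
```

```text
clock: 2.1
ee_pos: [0.5427, 0.0279, 0.1929]
eef_rot: [0.998, 0.07, -0.0, 0.0]
wrist_force: [0.8, -0.7, 0.2]
gripper_width: 0.0878
clock: 2.43
ee_pos: [0.5649, 0.0727, 0.1846]
eef_rot: [0.997, 0.071, -0.001, 0.0]
wrist_force: [0.1, -0.6, 0.1]
gripper_width: 0.0877
2.4333 [0.56490851 0.07270335 0.1846338 ] toolx [ 0.99   0.142 -0.002] z [-0.002 -0.    -1.   ] cm in tool: [ 1.55 -3.55 11.26] F [ 0.1 -0.6  0.1] 0.08769250363024672
[[278.77401723 218.98677697]
 [284.75583597 209.77991544]] {'mtx': array([[340.63740714,   0.        , 324.80501134],
       [  0.        , 340.63740714, 239.11100686],
       [  0.        ,   0.        ,   1.        ]]), 'camera_from_world': array([[ 1.40049897e-01, -9.90144380e-01,  3.65213586e-04,
        -8.24050973e-03],
       [ 9.56768942e-01,  1.35234167e-01, -2.57497403e-01,
        -5.28932340e-01],
       [ 2.54910217e-01,  3.64119098e-02,  9.66278921e-01,
        -4.96789025e-01],
       [ 0.00000000e+00,  0.00000000e+00,  0.00000000e+00,
         1.00000000e+00]])}
```

View pics/w1.png

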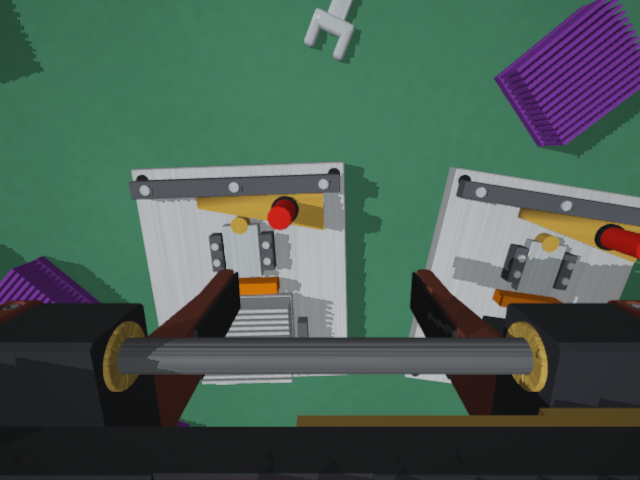

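The wrist view shows the post top at about (278,218), matching the prediction of (279,219). The spare is on the right. Now I centre the gripper and descend.

```bash
python3 -c "
from h import *;c=r.get_calibration('wrist')
a=ray(c,145,190,.04);b=ray(c,324,184,.04);d=a-b;print('travel yaw',np.degrees(np.arctan2(-d[0],d[1])))"
python3 -m handwheel '[[0,0,0,0.8,-1.8,0,-1],[0,0,0,0.8,-1.8,0,-1],[0,0,0,0,0,3,-1],[0,0,0,0,0,3,-1],[0,0,0,0,0,3,-1],[0,0,0,0,0,0,-1],[0,0,0,0,0,0,-1]]'
python3 - <<'E'
from h import *;go([.575,.110,.072])
cv2.imwrite("pics/w2.png",r.camera("wrist")[:,:,::-1]);c=r.get_calibration("wrist")
print(proj(c,[[.575,.110,.078],[.575,.11,.036]]))
E
```

```text
travel yaw 9.953299295705715
clock: 3.07
ee_pos: [0.575, 0.1078, 0.0947]
eef_rot: [0.998, 0.069, -0.002, 0.001]
wrist_force: [0.0, -0.1, 0.1]
gripper_width: 0.0875
3.0667 [0.57499136 0.10777383 0.09470895] toolx [ 0.99   0.138 -0.003] z [-0.003 -0.002 -1.   ] cm in tool: [ 0.04 -0.22  2.27] F [ 0.  -0.1  0.1] 0.08746507289718866
[[322.72096332 280.45856853]
 [323.0723682  257.25707175]]
```

View pics/w2.png

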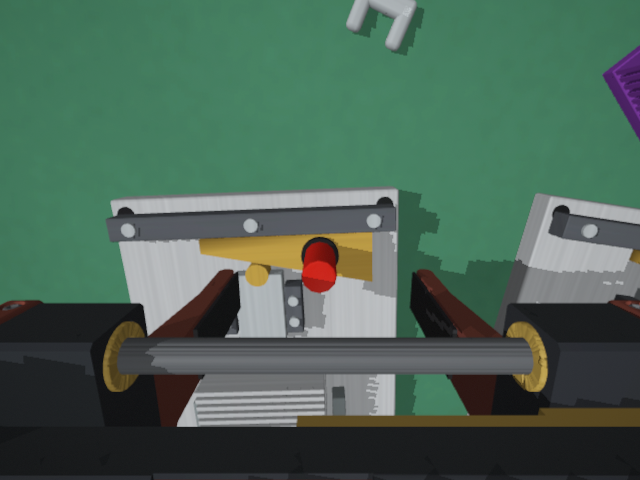

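Post top is at (319,277), centred between the fingers. Descend and grip.

```bash
python3 -m handwheel '[[0,0,0,0,-0.2,1.1,-1],[0,0,0,0,0,1.2,-1],[0,0,0,0,0,0,-1],[0,0,0,0,0,0,1],[0,0,0,0,0,0,1],[0,0,0,0,0,0,1],[0,0,0,0,0,0,1],[0,0,0,0,0,0,1]]' 20
python3 -m handwheel '[[0,0,0,0,0,0,1],[0,0,0,0,0,0,1]]'
python3 - <<'E'
from h import *;go([.575,.110,.072])
cv2.imwrite("pics/w3.png",r.camera("wrist")[:,:,::-1])
E
```

```text
clock: 3.78
ee_pos: [0.5762, 0.112, 0.0727]
eef_rot: [0.998, 0.07, 0.0, -0.0]
wrist_force: [0.3, -0.6, 0.2]
gripper_width: 0.0581
clock: 3.95
ee_pos: [0.576, 0.1119, 0.0725]
eef_rot: [0.998, 0.07, 0.0, -0.0]
wrist_force: [0.2, 0.3, -0.2]
gripper_width: 0.045
3.95 [0.57598367 0.11192869 0.07249716] toolx [0.99 0.14 0.  ] z [ 0.  0. -1.] cm in tool: [-0.12  0.18  0.05] F [ 0.2  0.3 -0.2] 0.04495795022322484
```

View pics/w3.png

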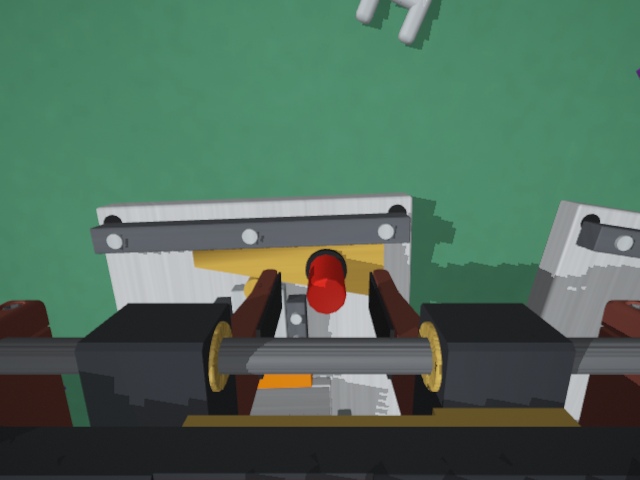

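```bash
python3 -m handwheel '[[0,0,0,0,0,0,1],[0,0,0,0,0,0,1],[0,0,0,0,0,0,1],[0,0,0,0,0,0,1],[0,0,0,0,0,0,1],[0,0,0,0,0,0,1]]'
python3 -c "from h import *;go([.575,.110,.072])"
```

```text
clock: 4.5
ee_pos: [0.5759, 0.1117, 0.0724]
eef_rot: [0.998, 0.07, -0.0, 0.0]
wrist_force: [-0.4, -1.2, 0.8]
gripper_width: 0.0193
4.5 [0.57589734 0.11173241 0.07235866] toolx [ 0.99  0.14 -0.  ] z [-0. -0. -1.] cm in tool: [-0.11  0.16  0.04] F [-0.4 -1.2  0.8] 0.019263093114065627
```

Gripped at about 19 mm on the 20 mm post. Now I push in steps, watching the force.

```bash
python3 -m handwheel '[[0,0,0,-0.02,-0.5,0,1],[0,0,0,-0.02,-0.5,0,1],[0,0,0,-0.02,-0.5,0,1],[0,0,0,-0.02,-0.5,0,1],[0,0,0,0,0,0,1],[0,0,0,0,0,0,1]]' 25
python3 -c "from h import *;go([.5759,.1117,.072])"
```

```text
clock: 5.0
ee_pos: [0.5722, 0.1323, 0.0723]
eef_rot: [0.998, 0.071, 0.0, -0.0]
wrist_force: [0.8, -1.7, -0.3]
gripper_width: 0.0193
5.0 [0.57218936 0.13233027 0.07233529] toolx [0.99  0.141 0.   ] z [ 0.  0. -1.] cm in tool: [0.08 2.09 0.03] F [ 0.8 -1.7 -0.3] 0.019324753402871885
```

```bash
python3 -m handwheel '[[0,0,0,-0.02,-0.5,0,1],[0,0,0,-0.02,-0.5,0,1],[0,0,0,-0.02,-0.5,0,1],[0,0,0,0,0,0,1],[0,0,0,0,0,0,1]]'
python3 - <<'E'
from h import *;go([.5759,.1117,.072])
cv2.imwrite("pics/w4.png",r.camera("wrist")[:,:,::-1])
E
```

```text
clock: 5.42
ee_pos: [0.5697, 0.1464, 0.0724]
eef_rot: [0.998, 0.07, 0.0, 0.0]
wrist_force: [0.5, -3.3, -0.2]
gripper_width: 0.0186
5.4167 [0.56969763 0.14643417 0.07238206] toolx [0.99 0.14 0.  ] z [ 0. -0. -1.] cm in tool: [0.13 3.53 0.04] F [ 0.5 -3.3 -0.2] 0.018610910879639724
```

View pics/w4.png

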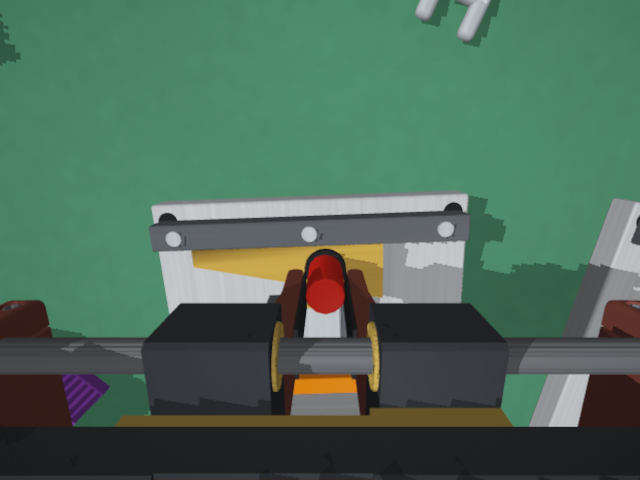

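The post is held at (325,285) and the wedge has moved about 35 mm along the rail. I continue in finer steps.

```bash
python3 -m handwheel '[[0,0,0,-0.02,-0.3,0,1],[0,0,0,-0.02,-0.3,0,1],[0,0,0,0,0,0,1],[0,0,0,0,0,0,1]]'
python3 -m handwheel '[[0,0,0,-0.01,-0.3,0,1],[0,0,0,0,0,0,1],[0,0,0,0,0,0,1]]'
python3 -m handwheel '[[0,0,0,-0.01,-0.3,0,1],[0,0,0,0,0,0,1],[0,0,0,0,0,0,1]]'
python3 -c "from h import *;go([.5759,.1117,.072])"
```

```text
clock: 5.8
ee_pos: [0.5689, 0.1508, 0.0724]
eef_rot: [0.998, 0.07, 0.0, 0.001]
wrist_force: [1.8, -6.1, 0.7]
gripper_width: 0.0189
clock: 6.05
ee_pos: [0.5686, 0.1527, 0.0724]
eef_rot: [0.998, 0.069, 0.0, 0.001]
wrist_force: [2.2, -7.5, 0.5]
gripper_width: 0.0189
clock: 6.3
ee_pos: [0.5683, 0.1546, 0.0723]
eef_rot: [0.998, 0.069, 0.0, 0.002]
wrist_force: [3.4, -9.6, 1.3]
gripper_width: 0.0191
6.3 [0.56825383 0.15455906 0.07233   ] toolx [ 0.991  0.137 -0.   ] z [ 0.001 -0.004 -1.   ] cm in tool: [0.17 4.35 0.05] F [ 3.4 -9.6  1.3] 0.01912813481546197
```

```bash
python3 -m handwheel '[[0,0,0,-0.01,-0.3,0,1],[0,0,0,-0.01,-0.3,0,1],[0,0,0,0,0,0,1],[0,0,0,0,0,0,1]]' 35
python3 -m handwheel '[[0,0,0,-0.01,-0.3,0,1],[0,0,0,-0.01,-0.3,0,1],[0,0,0,0,0,0,1],[0,0,0,0,0,0,1]]'
python3 -c "from h import *;go([.5759,.1117,.072])"
```

```text
clock: 6.63
ee_pos: [0.5676, 0.1583, 0.0723]
eef_rot: [0.998, 0.068, 0.0, 0.003]
wrist_force: [3.5, -14.7, 2.7]
gripper_width: 0.019
clock: 6.97
ee_pos: [0.5671, 0.1618, 0.0723]
eef_rot: [0.998, 0.067, 0.0, 0.005]
wrist_force: [4.5, -19.2, 4.2]
gripper_width: 0.019
6.9667 [0.56707524 0.16179643 0.07229987] toolx [ 0.991  0.134 -0.001] z [ 0.001 -0.009 -1.   ] cm in tool: [0.2  5.08 0.08] F [  4.5 -19.2   4.2] 0.018975764937051227
```

Travel is about 51 mm from the start with 19 N of push, so it is well locked. I'll relax the push, open the gripper and rise.

```bash
python3 -m handwheel '[[0,0,0,0.01,0.25,0,1],[0,0,0,0.01,0.25,0,1],[0,0,0,0,0,0,1]]'
python3 -m handwheel '[[0,0,0,0,0,0,0.3],[0,0,0,0,0,0,0.3],[0,0,0,0,0,0,0],[0,0,0,0,0,0,0],[0,0,0,0,0,0,0],[0,0,0,0,0,0,0]]'
python3 -c "from h import *;go([.5759,.1117,.072])"
```

```text
clock: 7.22
ee_pos: [0.5671, 0.1615, 0.0723]
eef_rot: [0.998, 0.069, 0.0, 0.002]
wrist_force: [3.5, -10.8, 1.4]
gripper_width: 0.0192
clock: 7.72
ee_pos: [0.5658, 0.1659, 0.0724]
eef_rot: [0.998, 0.071, -0.0, -0.0]
wrist_force: [-0.1, 0.3, 0.2]
gripper_width: 0.0436
7.7167 [0.56584889 0.16590093 0.07235114] toolx [ 0.99   0.141 -0.   ] z [-0.     0.001 -1.   ] cm in tool: [0.23 5.51 0.03] F [-0.1  0.3  0.2] 0.043609380468156086
```

```bash
python3 -m handwheel '[[0,0,0,0,0,-1,0],[0,0,0,0,0,-3,0],[0,0,0,0,0,-3,0],[0,0,0,0,0,-3,0],[0,0,0,-2.5,0,-2,0],[0,0,0,-3,0,0,0],[0,0,0,-3,0,0,0],[0,0,0,0,0,0,0]]'
python3 - <<'E'
from h import *;go([.5759,.1117,.072])
a=r.camera("top");b=r.camera("side")
cv2.imwrite("pics/e1.png",np.hstack([cv2.resize(a[180:320,230:370],(400,400)),cv2.resize(b[180:300,245:390],(400,400))])[:,:,::-1])
cv2.imwrite("pics/e2.png",r.camera("wrist")[:,:,::-1])
for n,im in(("top",a),("side",b)):
    cv2.imwrite(f"pics/{n}E.png",im[:,:,::-1])
E
```

```text
clock: 8.38
ee_pos: [0.4769, 0.1525, 0.193]
eef_rot: [0.997, 0.071, -0.001, 0.001]
wrist_force: [-1.1, -0.2, -0.4]
gripper_width: 0.0437
8.3833 [0.47690997 0.15249891 0.19296465] toolx [ 0.99   0.142 -0.003] z [-0.002 -0.002 -1.   ] cm in tool: [ 9.25  5.42 12.08] F [-1.1 -0.2 -0.4] 0.04366226990886906
```

View pics/e1.png

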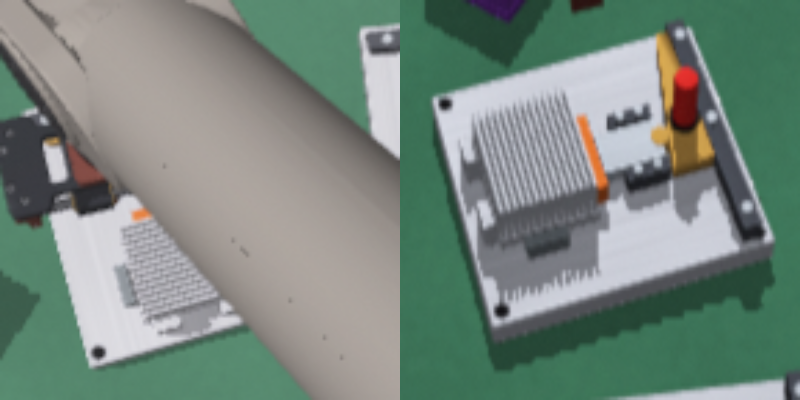

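View pics/e2.png

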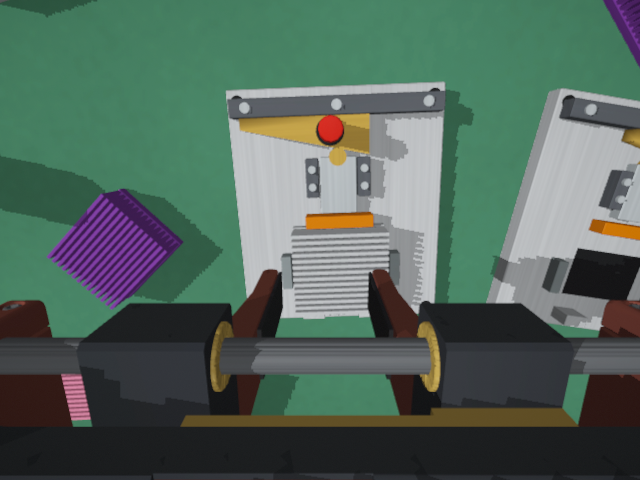

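The wedge is well in (post at side-crop (685,95), wrist (330,130)), and the orange nose is flush on the heat sink. I'll measure the final thumb travel and check the spare.

Run:
```python
from h import *
b0=cv2.imread("pics/side0.png")[:,:,::-1].copy();b=cv2.imread("pics/sideE.png")[:,:,::-1].copy();c=r.get_calibration("side")
def cen(im,u,v):
    w=22;m=red(im)[v-w:v+w,u-w:u+w];ys,xs=np.nonzero(m);return xs.mean()+u-w,ys.mean()+v-w
v=int(180+95*120/400);u=int(245+(685-400)*145/400)
p=[ray(c,*cen(i,*q),.06) for i,q in((b0,(356,228)),(b,(u,v)))];print(p,np.linalg.norm(p[1]-p[0]))
print("spare",cen(b0,393,352),cen(b,393,352))
print(r.state()["wrist_force"],r.state()["clock"])
r.hand_in()
```

```text
[array([0.57410434, 0.10707635, 0.06      ]), array([0.56576614, 0.15638288, 0.06      ])] 0.050006597485241076
spare (np.float64(393.23728813559325), np.float64(351.75141242937855)) (np.float64(393.1899441340782), np.float64(351.8212290502793))
[ 0.5966531  -0.4364238   0.26561895] 8.5333
the job is handed in; nothing more can be done
```

The loaded jig is locked. I gripped its red thumb post, slid the wedge thin end first along its guide, let go, backed the arm clear and handed in at 8.5 s.

- **Push:** it rose to about 20 N at the end, above the 15 N that counts as well locked.
- **Travel:** the tool moved about 51 mm. The side camera, comparing before and after release, shows 50 mm of wedge travel. The exact starting point is not known, but at 0 to 12 mm this puts the wedge at 50 mm or more.
- **Heat sink:** in the wrist and side pictures the orange nose is flush against it.
- **Spare jig:** its thumb is where it was, to within 0.1 pixel in the side view.
- **Contact:** the wrist force is near zero and the gripper is clear of everything.

In the last top view the arm hid the wedge, so that camera did not confirm the result. No check failed or disagreed by more than 1 to 2 mm.

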